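Find the drop-box flap that gives and push it open

ROBOT

A 7-joint arm with a two-finger parallel gripper is mounted at the origin on a cart in front of the work surface, level with it; the furniture and walls round the work are solid. World frame = base frame: x ahead of the robot, y to its left, z up, the work surface at z = 0. Lengths are in mm, angles in rad, forces in N, time in s.
With the tool pointing down it reaches from about 400 to 750 mm from the base axis. Payload 19.5 kg.
Tool frame: the origin (TCP) lies on the centre line of the jaws, within the pads' length; the fingertips stand ahead of it and the grasp point (between the pads) lies 11 mm behind it (env.tip_reach is the z of the fingertips in the tool frame, in mm); z points along the fingers, x is the direction in which the jaws open and shut, and the axes are right-handed (so a half turn about z gives the same grasp; the last joint's range is limited). The gripper opens to 85 mm and grips with 20 to 120 N. Pads are 22 mm wide; open, the fingers measure 114 mm over their backs; the gripper's body (76 mm by 85 mm) begins 54 mm behind the grasp point. The pads swing forward as they close: fully open they stand 13 mm farther back than shut.
Start: joints at [-1.146, 0.707, -0.028, 1.485, 0.022, 0.951, -0.075], TCP at [258.752, 513.462, 239.268] pointing down, gripper open.
Joint ranges: [-2.71, 2.71], [-0.32, 2.16], [-1.57, 1.52], [0, 2.45], [-1.46, 4.6], [0, 2.02], [-2.83, 2.83]. Speed limits (rad/s): [1.89, 1.89, 2.57, 2.57, 3.01, 3.01, 3.01].

INTERFACE

Orientations are given as a 3x3 rotation matrix whose columns are the frame's x, y, z axes.
In Python, from bench import env gives the robot as it stands. Calls block until the motion is done:
- env.reach(position, orientation): joint-space move of the TCP to a pose.
- env.move_l(position, feed=150, rot=None, f_stop=None): straight line of the TCP; rot=None keeps the orientation; feed is the mean speed in mm/s. With f_stop (N) it stops when the force on the tool has changed by that much, and returns True; else False.
- env.set_joints(angles): joint-space move.
- env.grip(opening, force=None): finger opening in mm; force is the grip in N (None keeps the last); returns when the fingers have stopped.
- env.pause(seconds).
- env.ik(position, orientation): joint angles nearest the present ones, or None.
- env.camera(name): name is "scene" or "top" or "wrist"; returns the picture (480x640x3 uint8, red, green, blue); there is no depth.
- env.camera_info(name): a dict with "fx", "fy", "cx", "cy" (pixels), "R" (3x3) and "t" (3): a world point X has camera coordinates R X + t; the wrist camera has in their place "mount" (4x4, takes a point from camera to tool coordinates, whose origin is the TCP and whose axes are the tool frame's). Camera axes: x right, y down, z forward; pixel columns grow to the right and rows downward; lengths in mm; the calibration is good to about 2 mm. A picture is of the moment at which its call begins: read the wrist's pose just before it. camera_info takes no time and is no camera call.
A pose or a line that the arm cannot do raises env.Unreachable and nothing moves.
- env.sign_off(): hands the job in, once; it reports no verdict.
Readings, each from a call of its own:
- env.read_time_s(): time.
- env.read_joints(): joint angles.
- env.read_dq(): joint speeds.
- env.read_effort(): joint torques, N m.
- env.read_ee_pos(): TCP position.
- env.read_eef_rot(): TCP orientation.
- env.read_force(): force on the tool from outside, world axes, zero at the start.
- env.read_ft_torque(): the same for the moment, N m.
- env.read_gripper_width(): finger opening in mm.
Only numpy, scipy, OpenCV 4.12 (cv2) and the standard library are available. Lean on these libraries where they do the work, as an engineer would, in place of code of your own. Each camera call takes 0.05 s, during which the arm holds its last target.

TASK

The steel drop box has four flaps in its top: three bays are already full, so their flaps are held from below, and one flap is free. Find the free flap by pressing the flaps on their round marks with the fingertips, then push that flap down into its bay until it is open by about 45 degrees or more, leave it open and move away. Do not bear down hard on the box or its flaps, and leave the tins, the lid and the marker where they are.

Things in the scene. Friction and masses are not known exactly. Their poses are not given: they have to be found in the camera images.
- drop_box: Fixed steel box, 144 (x) by 530 (y) by 94 mm high; origin: centre of its underside, on the table; z up, x away from the robot, turned up to 0.25 rad. In its flat top lie four identical metal flaps in a row along y, at y = +203, +103, -103, -203 mm, each 104 (x) by 86 (y) by 4 mm, flush, 2 mm gap round each. Unseen, a jar on a sprung tray stands under 2 mm below three of them; which three varies.
- flap_a_mark (a point): Centre of the press mark (thin dark ring, 26 mm across) on top of the outer left flap, at 94 mm height; 45 mm nearer the robot than the hinge line, which is parallel to the box's y, 28 mm beyond the flap's centre. The long near end (80 mm) tips down into a bay 76 mm deep, 108 x 90 mm; the far end (24 mm) comes up and cannot be pressed down. Moves with the flap.
- flap_a (a joint): Angle of the outer left flap, rad: 0 = shut and flush, grows as its near end goes down, stop at 1.1. If free it gives to 2 to 4 N straight down on the mark (hinge friction 0.10 N m; up to 8 N as it steepens) and stays where left; a finger on the mark's spot meets it at most 45 mm x tan(angle) below the box top. Over a jar it gives springily, 1 to 3 mm at 10 N, at most 8 mm.
- flap_b_mark (a point): Centre of the press mark (thin dark ring, 26 mm across) on top of the inner left flap, at 94 mm height; 45 mm nearer the robot than the hinge line, which is parallel to the box's y, 28 mm beyond the flap's centre. The long near end (80 mm) tips down into a bay 76 mm deep, 108 x 90 mm; the far end (24 mm) comes up and cannot be pressed down. Moves with the flap.
- flap_b (a joint): Angle of the inner left flap, rad: 0 = shut and flush, grows as its near end goes down, stop at 1.1. If free it gives to 2 to 4 N straight down on the mark (hinge friction 0.10 N m; up to 8 N as it steepens) and stays where left; a finger on the mark's spot meets it at most 45 mm x tan(angle) below the box top. Over a jar it gives springily, 1 to 3 mm at 10 N, at most 8 mm.
- flap_c_mark (a point): Centre of the press mark (thin dark ring, 26 mm across) on top of the inner right flap, at 94 mm height; 45 mm nearer the robot than the hinge line, which is parallel to the box's y, 28 mm beyond the flap's centre. The long near end (80 mm) tips down into a bay 76 mm deep, 108 x 90 mm; the far end (24 mm) comes up and cannot be pressed down. Moves with the flap.
- flap_c (a joint): Angle of the inner right flap, rad: 0 = shut and flush, grows as its near end goes down, stop at 1.1. If free it gives to 2 to 4 N straight down on the mark (hinge friction 0.10 N m; up to 8 N as it steepens) and stays where left; a finger on the mark's spot meets it at most 45 mm x tan(angle) below the box top. Over a jar it gives springily, 1 to 3 mm at 10 N, at most 8 mm.
- flap_d_mark (a point): Centre of the press mark (thin dark ring, 26 mm across) on top of the outer right flap, at 94 mm height; 45 mm nearer the robot than the hinge line, which is parallel to the box's y, 28 mm beyond the flap's centre. The long near end (80 mm) tips down into a bay 76 mm deep, 108 x 90 mm; the far end (24 mm) comes up and cannot be pressed down. Moves with the flap.
- flap_d (a joint): Angle of the outer right flap, rad: 0 = shut and flush, grows as its near end goes down, stop at 1.1. If free it gives to 2 to 4 N straight down on the mark (hinge friction 0.10 N m; up to 8 N as it steepens) and stays where left; a finger on the mark's spot meets it at most 45 mm x tan(angle) below the box top. Over a jar it gives springily, 1 to 3 mm at 10 N, at most 8 mm.
- deck_tin: Loose closed gold tin, 66 mm across, 22 mm high, standing on the box top between the two inner flaps; origin at the centre of its underside. To be left alone.
- front_tin: Loose closed gold tin, 66 mm across, 22 mm high, on the table in front of the box; origin at the centre of its underside. To be left alone.
- front_lid: Loose gold tin lid, 69 mm across, 7 mm high, on the table in front of the box; origin at the centre of its underside. To be left alone.
- marker: Loose marker pen, 130 by 13 by 14 mm, lying on the table right of the box; origin at the centre of its underside. To be left alone.

How it is judged:
By the outcome, as a careful person would: the job done as asked, in the order asked, and still so for the second after the job is handed in, with the robot touching nothing.
It also fails if it takes over 48 s, if anything falls off the work surface, if the arm or the gripper's body presses on something with over 40 N, if the wrist force passes 120 N, or if a joint passes its speed limit or range.

## Working session

There is one attempt and no reset: what is moved stays moved. The work goes in short steps, each a Python script; the robot and the scene stay as the last script left them, time stands still between calls to the robot, and variables do not carry over. Pictures are saved under pics/ and viewed, and the job is handed in when it is done.

```bash
mkdir -p pics; ls
python3 - <<'E'
from bench import env
import cv2
print(env.read_time_s(), env.tip_reach, env.read_ee_pos(), env.read_eef_rot(), env.read_gripper_width())
for n in ("scene","top"):
    im=env.camera(n); cv2.imwrite(f"pics/{n}0.png", im[:,:,::-1]); print(env.camera_info(n))
E
```

```text
pics
0.0 8.0 [258.64013762 513.28179317 238.85701804] [[ 4.49990229e-01  8.93033366e-01 -4.48111812e-04]
 [ 8.93032883e-01 -4.49990452e-01 -9.28764238e-04]
 [-1.03106349e-03  1.77562491e-05 -9.99999468e-01]] 85.79701249574597
{'fx': 540.3979886543918, 'fy': 540.3979886543918, 'cx': 320.7018922522897, 'cy': 239.74018827997287, 'R': array([[ 0.76920333, -0.63900291,  0.00123348],
       [-0.34509857, -0.41703739, -0.84082507],
       [ 0.53780407,  0.64633977, -0.54130554]]), 't': array([-442.88980242,  213.57678262, 1104.27971452])}
{'fx': 564.7389376671568, 'fy': 564.7389376671568, 'cx': 313.15403604455133, 'cy': 237.6632408420084, 'R': array([[-0.02739362, -0.99934336, -0.02371564],
       [-0.98293236,  0.0312461 , -0.1812944 ],
       [ 0.18191637,  0.01834456, -0.98314287]]), 't': array([ -65.07100398,  527.55748844, 1250.63321396])}
```

View pics/scene0.png

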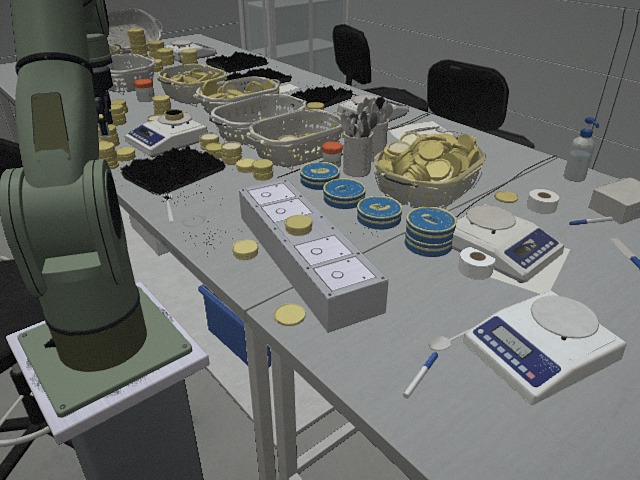

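View pics/top0.png

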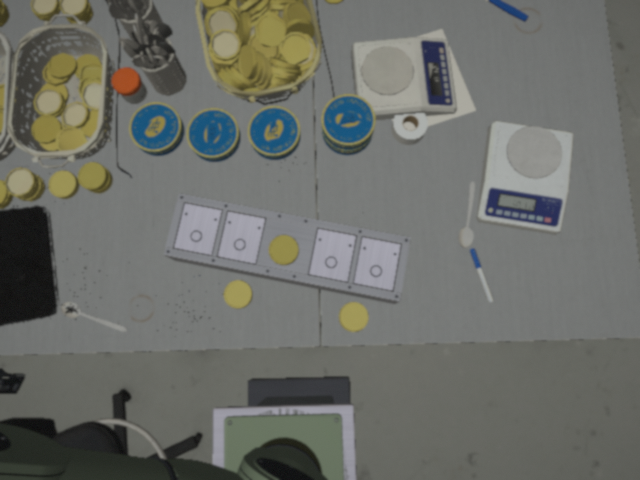

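The top view shows the box with its four white flaps. The ring marks are near (196,236), (239,244), (331,262) and (376,271), and the deck tin is at (284,250). I'll enlarge it to read the marks and corners more closely.

Run:
```python
import cv2
im=cv2.imread("pics/top0.png")
cv2.imwrite("pics/top0L.png",cv2.resize(im[185:305,160:290],None,fx=6,fy=5,interpolation=cv2.INTER_CUBIC)[:600])
cv2.imwrite("pics/top0R.png",cv2.resize(im[215:305,295:415],None,fx=6,fy=6,interpolation=cv2.INTER_CUBIC))
```

```text
(no output)
```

View pics/top0L.png

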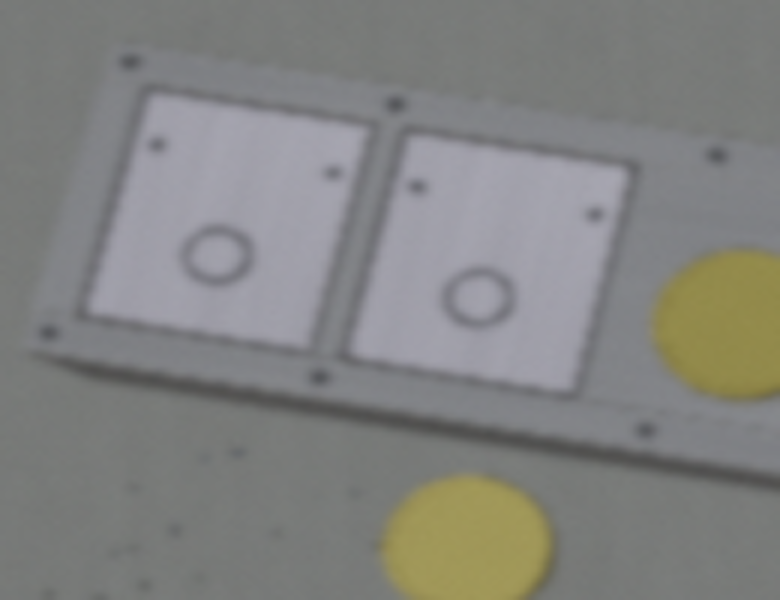

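View pics/top0R.png

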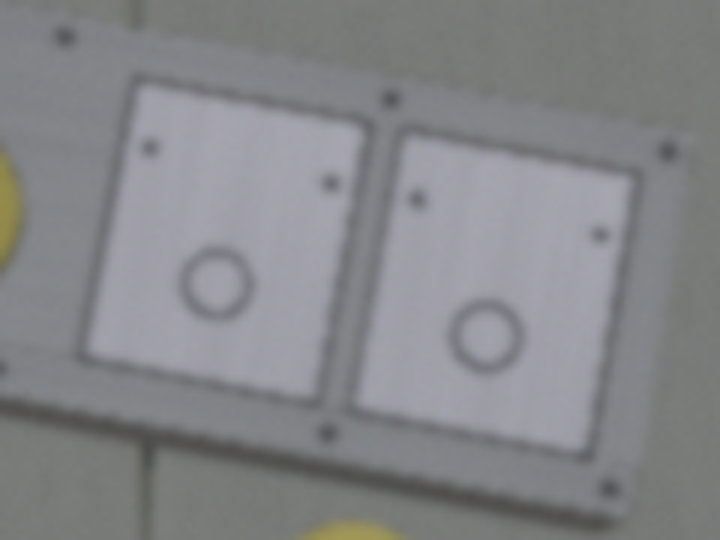

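Read off the crops, the ring centres in full-image pixels are A (195.8,235.6), B (239.4,244.2), C (330.6,261.9) and D (375.6,270.6).

```bash
cat > h.py <<'E'
from bench import env
import numpy as np, cv2
def back(cam,uv,z):
    c=env.camera_info(cam); R=np.array(c["R"]); t=np.array(c["t"])
    d=R.T@np.array([(uv[0]-c["cx"])/c["fx"],(uv[1]-c["cy"])/c["fy"],1]); o=-R.T@t
    return o+d*(z-o[2])/d[2]
def proj(cam,X):
    c=env.camera_info(cam); p=np.array(c["R"])@np.array(X)+np.array(c["t"])
    return np.array([c["fx"]*p[0]/p[2]+c["cx"],c["fy"]*p[1]/p[2]+c["cy"]])
E
python3 - <<'E'
from h import *
uv=dict(A=(195.75,235.6),B=(239.42,244.2),C=(330.58,261.92),D=(375.58,270.58))
P={k:back("top",v,94) for k,v in uv.items()}
for k in P: print(k,P[k].round(1),np.hypot(*P[k][:2]).round())
print([np.linalg.norm(P[a]-P[b]).round(1) for a,b in ("AB","BC","CD")])
ys=np.array([203,103,-103,-203.]); M=np.array([P[k][:2] for k in "ABCD"])
L=np.c_[np.full(4,-17.),ys]
mc,lc=M.mean(0),L.mean(0); a=L-lc;b=M-mc
th=np.arctan2((a[:,0]*b[:,1]-a[:,1]*b[:,0]).sum(),(a*b).sum())
R=np.array([[np.cos(th),-np.sin(th)],[np.sin(th),np.cos(th)]]); o=mc-R@lc
print("yaw",th,"origin",o, "resid",(M-(L@R.T+o)).round(1).tolist())
for n,l in dict(nearA=(-52+28-28+0,0)).items(): pass
# checks: flap corner and box corners in top, marks in scene
for n,l in dict(Anl=(-41-0,246)).items(): pass
def W(l,z): return [*(R@np.array(l)+o),z]
for n,l in dict(A_farL=(52,246),A_nearL=(-52,246),D_nearR=(-52,-246),D_farR=(52,-246)).items(): print(n,proj("top",W(l,94)).round(1))
for n,l in zip("ABCD",L): print(n,proj("scene",W(l,94)).round(1))
for n,v,z in (("deck",(284.2,249.5),116),("tin",(238,293.5),22),("lid",(354,317),7),("mk1",(473,250),14),("mk2",(491,300),14)): print(n,back("top",v,z).round(), (R.T@(back("top",v,z)[:2]-o)).round())
for k in "ABCD": print(k,W(L["ABCD".index(k)],94))
E
```

```text
A [529.8 179.8  94. ] 559.0
B [507.3  82.3  94. ] 514.0
C [ 461.4 -118.3   94. ] 476.0
D [ 439.3 -215.9   94. ] 490.0
[np.float64(100.1), np.float64(205.8), np.float64(100.1)]
yaw -0.22466213449990924 origin [501.02101804 -21.79958568] resid [[0.1, -0.1], [-0.1, -0.1], [-0.1, 0.1], [0.1, 0.0]]
A_farL [184.3 202.5]
A_nearL [173.3 247.2]
D_nearR [392.3 290.2]
D_farR [400.4 243.8]
A [264.9 193.9]
B [279.5 210.4]
C [315.4 250.6]
D [336.2 274. ]
deck [489. -18. 116.] [-13.   1.]
tin [405.  97.  22.] [-121.   94.]
lid [ 344. -169.    7.] [-120. -179.]
mk1 [ 490. -452.   14.] [  86. -422.]
mk2 [ 373. -484.   14.] [ -22. -479.]
A [np.float64(529.6719687300138), np.float64(179.88611789488812), 94]
B [np.float64(507.39426871947376), np.float64(82.3991747576639), 94]
C [np.float64(461.5022066977613), np.float64(-118.42392810501795), 94]
D [np.float64(439.22450668722126), np.float64(-215.91087124224214), 94]
```

The fit is good: mark spacings come out at 100.1/205.8/100.1 against 100/206/100, residuals are about 0.1 mm, and predicted flap corners and scene marks land where they are seen. Next I'll shut the fingers and probe A.

```bash
cat >> h.py <<'E'
TH=-0.2247; O=np.array([501.02,-21.80])
R2=np.array([[np.cos(TH),-np.sin(TH)],[np.sin(TH),np.cos(TH)]])
MK={k:R2@np.array([-17.,y])+O for k,y in zip("ABCD",(203,103,-103,-203))}
bx,by=R2[:,0],R2[:,1]
RT=np.array([[by[0],bx[0],0],[by[1],bx[1],0],[0,0,-1.]])
def probe(k,down=12,f=8,feed=15):
    m=MK[k]; tr=env.tip_reach
    env.move_l([*m,94+tr+10],feed=120)
    env.pause(0.15); f0=env.read_force()
    s=env.move_l([*m,94+tr-down],feed=feed,f_stop=f)
    p=env.read_ee_pos(); f1=env.read_force()
    print(k,"stopped",s,"tip depth below top",(94-(p[2]-tr)).round(2),"xy err",(p[:2]-m).round(1),"dF",(f1-f0).round(1),"t",env.read_time_s())
    return s
E
python3 - <<'E'
from h import *
print(np.linalg.det(RT))
for k in MK: print(k,[None if (q:=env.ik([*MK[k],z],RT)) is None else q.round(2) for z in (200,60)])
env.grip(0,20)
print(env.tip_reach,env.read_gripper_width(),env.read_time_s())
env.reach([*MK["A"],200],RT)
print(env.read_ee_pos(),env.read_force(),env.read_time_s())
if not probe("A"): print("FREE?")
else: env.move_l([*MK["A"],135],feed=120)
print(env.read_time_s())
E
```

```text
1.0
A [array([-0.3 ,  0.73, -0.16,  1.59,  0.15,  0.83,  0.83]), array([-0.31,  0.95, -0.14,  1.71,  0.23,  0.5 ,  0.75])]
B [array([-0.12,  0.67, -0.19,  1.76,  0.18,  0.73,  0.94]), array([-0.14,  0.91, -0.15,  1.87,  0.32,  0.38,  0.81])]
C [array([ 0.35,  0.63, -0.28,  1.88,  0.27,  0.66,  1.25]), array([ 0.29,  0.89, -0.2 ,  2.  ,  0.54,  0.3 ,  1.  ])]
D [array([ 0.58,  0.65, -0.33,  1.84,  0.31,  0.7 ,  1.42]), array([ 0.51,  0.9 , -0.22,  1.96,  0.54,  0.35,  1.21])]
8.0 -0.45223023518975475 0.8667
[529.32782994 181.12532526 200.09597409] [-0.25114128  1.10527136 -0.08702473] 2.4583
A stopped True tip depth below top 1.93 xy err [-0.1  0. ] dF [-1.8 -0.1 11.3] t 4.35
4.7917
```

A is held: it stopped at 1.9 mm with 11 N. Next is B, then the rest until one gives.

Run:
```python
from h import *
for k in "BCD":
    env.move_l([*MK[k],150],feed=200)
    if not probe(k): print("FREE",k); break
    env.move_l([*MK[k],150],feed=150)
im=env.camera("top"); cv2.imwrite("pics/top1.png",im[:,:,::-1])
print(env.read_time_s(),env.read_ee_pos())
```

```text
B stopped False tip depth below top 12.0 xy err [-0.1  0. ] dF [ 1.  -0.2  2.7] t 7.6833
FREE B
7.7333 [507.34820149  82.41621361  90.01750934]
```

B gave 12 mm at only 2.7 N, so it is the free flap. I'll push it open with the force guarded.

Run:
```python
from h import *
m=MK["B"]
for d in (25,38,46,52):
    s=env.move_l([*m,102-d],feed=30,f_stop=10)
    print(d,s,env.read_ee_pos().round(1),env.read_force().round(1),env.read_time_s())
    if s: break
for n in ("top","scene"):
    cv2.imwrite(f"pics/{n}2.png",env.camera(n)[:,:,::-1])
```

```text
25 False [507.2  82.4  76.9] [ 0.3 -0.4 -0.1] 8.3167
38 False [507.3  82.4  63.9] [-0.4  0.2 -0. ] 8.9
46 False [507.3  82.4  55.8] [-0.5  0.4  0. ] 9.3167
52 False [507.3  82.4  49.8] [ 0.1  0.8 -0.7] 9.6667
```

Run:
```python
from h import *
m=MK["B"]
env.move_l([*m,200],feed=120)
env.reach([400,330,300],RT)
env.pause(0.3)
for n in ("top","scene"):
    im=env.camera(n); cv2.imwrite(f"pics/{n}3.png",im[:,:,::-1])
    c=im[185:305,160:290] if n=="top" else im[160:340,220:400]
    cv2.imwrite(f"pics/{n}3c.png",cv2.resize(c[:,:,::-1],None,fx=3.3 if n=="scene" else 5,fy=3.3 if n=="scene" else 5,interpolation=cv2.INTER_CUBIC))
print(env.read_time_s(),env.read_ee_pos(),env.read_force())
```

```text
12.675 [400.17766122 329.75250516 299.8946489 ] [-0.17155355  0.4821136   0.13837605]
```

View pics/scene3c.png

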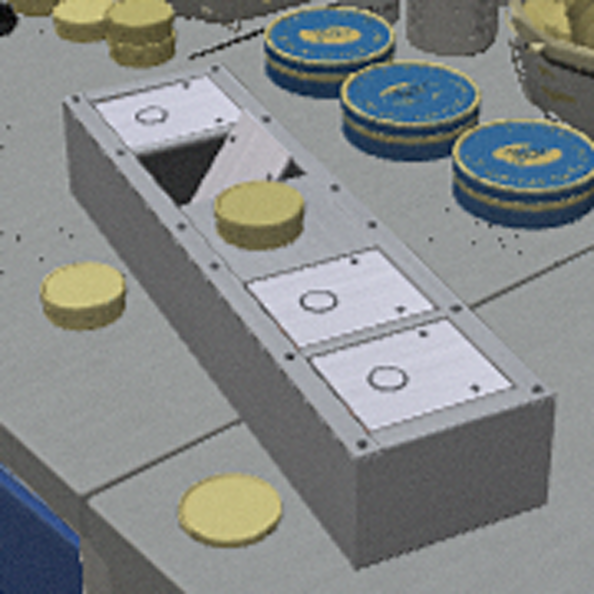

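View pics/top3.png

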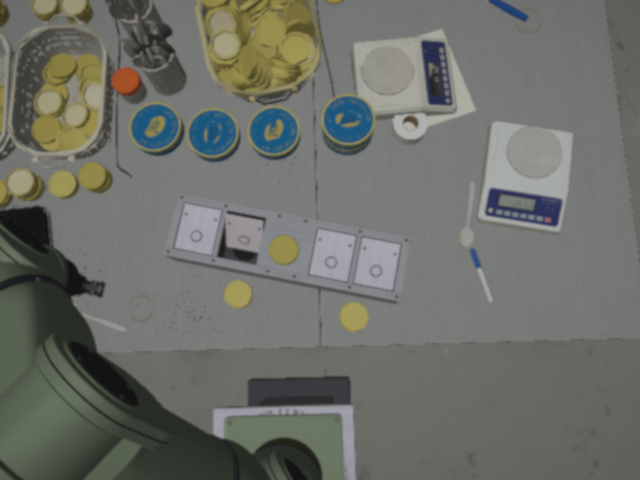

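View pics/top3c.png

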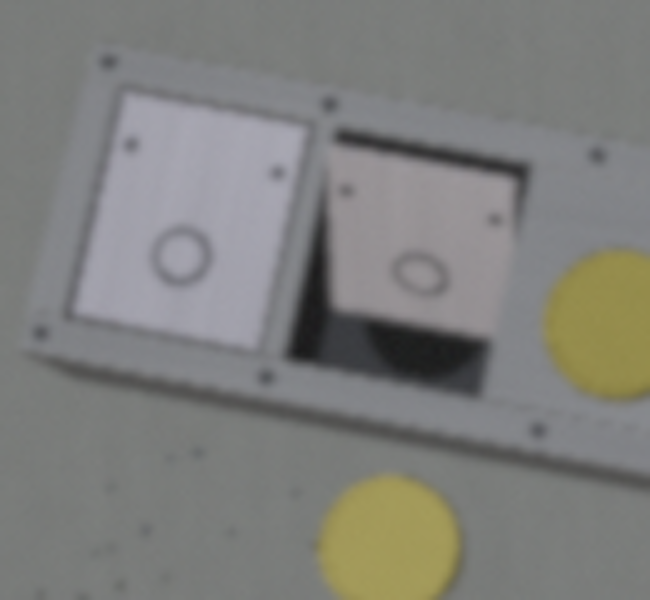

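The flap hangs well open in both views. In the crop its near corners are at (334,307) and (493,338), and the ring is at (420,274). I'll turn these into an angle.

Run:
```python
from h import *
from scipy.optimize import minimize_scalar
px=lambda u,v:np.array([(u+.5)/5-.5+160,(v+.5)/5-.5+185])
obs=[((80,146),px(334,307)),((80,60),px(493,338)),((45,103),px(420,274)),((-24,146),px(330,143)),((-24,60),px(518,178))]
def pt(d,y,th): return [*(R2@np.array([28-d*np.cos(th),y])+O),94-d*np.sin(th)]
for (d,y),o in obs:
    r=minimize_scalar(lambda t:np.sum((proj("top",pt(d,y,t))-o)**2),bounds=(0,1.2),method="bounded"); print(d,y,np.degrees(r.x).round(1),"px err",np.sqrt(r.fun).round(2))
r=minimize_scalar(lambda t:sum(np.sum((proj("top",pt(d,y,t))-o)**2) for (d,y),o in obs),bounds=(0,1.2),method="bounded");print("all",np.degrees(r.x))
a=cv2.imread("pics/top0.png");b=cv2.imread("pics/top3.png")
D=cv2.absdiff(a,b).max(2)
for n,(x0,y0,x1,y1) in dict(deck=(270,233,300,266),tin=(222,278,254,310),lid=(337,300,371,334),marker=(455,220,500,308),flapCD=(305,222,412,300),flapA=(172,200,218,262)).items(): print(n,D[y0:y1,x0:x1].max(),D[y0:y1,x0:x1].mean().round(1))
```

```text
80 146 55.2 px err 0.76
80 60 53.8 px err 3.38
45 103 52.5 px err 0.16
-24 146 53.1 px err 0.67
-24 60 52.5 px err 0.18
all 54.136860375485284
deck 5 2.3
tin 5 2.4
lid 5 2.4
marker 5 2.2
flapCD 5 2.4
flapA 35 2.9
```

The flap is open about 53°, against 45° needed, and the tins, lid and marker haven't moved. The arm is clear, so I'm handing it in.

Run:
```python
from bench import env
env.sign_off(); print(env.read_time_s())
```

```text
the job is handed in; nothing more can be done
the job is handed in; nothing more can be done
```

The free flap was the inner left one (B). It is now open about 53°, past the 45° asked, and I handed the job in at about 13 s of the 48 s allowed.

**Finding it:** I pressed the marks with the closed fingertips. The outer left flap (A) was held, stopping 1.9 mm down at about 11 N. B gave way through 12 mm at only 2.7 N. I did not press C and D, because only one flap is free.

**Opening it:** I pushed B down on its mark until the fingertips were 52 mm below the box top. The 10 N force guard never tripped. I then lifted straight out and moved clear, with the force reading back near zero.

**Last checks (top camera):**
- **Angle:** five points on the flap gave 52.5° to 55°. One near corner fitted poorly (3.4 px off), but the other four agree without it.
- **Loose items:** the deck tin, front tin, lid and marker, and flaps C and D, show no change beyond picture noise.
- **Flap A:** its picture area changed in a few pixels. I put that down to the edge of that area touching the opened flap, because A looks shut and flush in the enlarged view.

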